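Crack the sealed lid of the right desiccator and hold it ajar

TASK

Two small glass vacuum desiccators stand on the bench; find the one with the reagent bottle in it and leave the other one, which holds only a steel dish, as it is. If the vent tap on the bottle's desiccator is shut (handle across its nozzle), turn it fully open first, so that the handle lies in line with the nozzle; then pull its lid straight up by the knob until the sticky seal lets go, without letting it fly up, and hold the lid level over the mouth, about 15 mm above the rim, so that only a little room air gets in. Finish while still holding the lid there - do not put it down or let go.

Things in the scene. Friction and masses are not known exactly. Their poses are not given: they have to be found in the camera images.
- jar_a: Desiccator a: glass jar fixed on the bench, 110 mm wide (126 mm at its rim flange), rim 130 mm above the bench. Its nozzle with the vent tap points along its own -y: tap axis 104 mm from the jar's centre, barb's end 148 mm, at 84 mm height. Origin: centre of its underside, z up.
- jar_a_rim (a point): centre of the mouth of desiccator a, level with the rim's top (130 mm above the bench); axes as the jar's.
- lid_a: loose clear lid of desiccator a, 0.2 to 0.35 kg, disc 128 mm wide, no hinge: lifts straight up. Origin: centre of its underside, on the rim when shut; z up. A plug reaches 14 mm into the mouth. The rubber seal holds it with some 14 to 22 N in the first mm, then lets go suddenly, and slips off the plug's lower edge 7 to 11 mm up. While the jar's tap is shut, vacuum holds the lid fast.
- lid_a_knob (a point): centre of the knob of lid a: an upright black barrel 30 mm in diameter and 31 mm tall, its centre 35 mm above the lid's underside (165 mm above the bench when shut). It stands on a neck 18 mm wide; the dome lies 18 mm below this point.
- tap_a_grip (a point): centre of the vent tap's handle of desiccator a: a flat brass bar, set on edge, 46 mm long (along this point's x), 10 mm thick (y), 20 mm tall, its centre 128 mm above the bench on the tap's vertical axis. The nozzle's top lies 38 mm below it (valve body 28 mm below), the lid's edge 40 mm to one side at the same height.
- tap_a (a joint): vent tap of desiccator a, rad: 0 = shut, the bar stands across the nozzle; 1.571 = open, the bar lies in line with the nozzle (stops at both ends). It turns counter-clockwise seen from above to open, about 0.04 N m of friction, and stays where it is left. It starts either nearly shut (below 0.25) or open (above 1.4).
- jar_b: Desiccator b: glass jar fixed on the bench, 110 mm wide (126 mm at its rim flange), rim 130 mm above the bench. Its nozzle with the vent tap points along its own -y: tap axis 104 mm from the jar's centre, barb's end 148 mm, at 84 mm height. Origin: centre of its underside, z up.
- jar_b_rim (a point): centre of the mouth of desiccator b, level with the rim's top (130 mm above the bench); axes as the jar's.
- lid_b: loose clear lid of desiccator b, 0.2 to 0.35 kg, disc 128 mm wide, no hinge: lifts straight up. Origin: centre of its underside, on the rim when shut; z up. A plug reaches 14 mm into the mouth. The rubber seal holds it with some 14 to 22 N in the first mm, then lets go suddenly, and slips off the plug's lower edge 7 to 11 mm up. While the jar's tap is shut, vacuum holds the lid fast.
- lid_b_knob (a point): centre of the knob of lid b: an upright black barrel 30 mm in diameter and 31 mm tall, its centre 35 mm above the lid's underside (165 mm above the bench when shut). It stands on a neck 18 mm wide; the dome lies 18 mm below this point.
- tap_b_grip (a point): centre of the vent tap's handle of desiccator b: a flat brass bar, set on edge, 46 mm long (along this point's x), 10 mm thick (y), 20 mm tall, its centre 128 mm above the bench on the tap's vertical axis. The nozzle's top lies 38 mm below it (valve body 28 mm below), the lid's edge 40 mm to one side at the same height.
- tap_b (a joint): vent tap of desiccator b, rad: 0 = shut, the bar stands across the nozzle; 1.571 = open, the bar lies in line with the nozzle (stops at both ends). It turns counter-clockwise seen from above to open, about 0.04 N m of friction, and stays where it is left. It starts either nearly shut (below 0.25) or open (above 1.4).
- bottle_mid (a point): the reagent bottle standing in one of the two desiccators, 45 mm in diameter and 88 mm tall, white with a screw cap; point half-way up it (68 mm above the bench). Its position tells which desiccator it is in.
- dish_mid (a point): an empty shallow steel dish, 69 mm wide and 20 mm tall, standing in the other desiccator; its centre.

How it is judged:
At the end, for the whole second after the job is handed in: The bottle's jar has its tap open (over 1.2 rad) and its lid is held by the fingers alone, off the jar, at rest, level within 0.15 rad, underside 10 to 25 mm above the rim, centre within 15 mm of the mouth's. The other lid has not moved (5 mm) and its tap is as found (below 0.45 or above 1.2 rad) (((horizontal distance between bottle_mid and jar_a_rim below 0.04 m and value of joint each of tap_a, tap_b above 1.2 rad and z of lid_a in the frame of jar_a_rim between 0.01 and 0.025 m and horizontal distance between lid_a and jar_a_rim below 0.015 m and angle between lid_a's own z axis and vertical below 0.15 rad and linear speed of lid_a below 0.02 m/s and contact force between the fingers and lid_a above 1 N and contact force between lid_a and jar_a below 0.3 N and distance of lid_b from where it was at the start of the episode below 0.005 m) or (horizontal distance between bottle_mid and jar_b_rim below 0.04 m and value of joint tap_b above 1.2 rad and z of lid_b in the frame of jar_b_rim between 0.01 and 0.025 m and horizontal distance between lid_b and jar_b_rim below 0.015 m and angle between lid_b's own z axis and vertical below 0.15 rad and linear speed of lid_b below 0.02 m/s and contact force between the fingers and lid_b above 1 N and contact force between lid_b and jar_b below 0.3 N and distance of lid_a from where it was at the start of the episode below 0.005 m and value of joint tap_a below 0.45 rad))); the arm keeps its last pose, push and grip.
It fails at once if the lid of the desiccator that does not hold the bottle is lifted or shoved ((horizontal distance between bottle_mid and jar_a_rim below 0.04 m and distance of lid_b from where it was at the start of the episode above 0.006 m) or (horizontal distance between bottle_mid and jar_b_rim below 0.04 m and distance of lid_a from where it was at the start of the episode above 0.006 m)).
It fails at once if a lid is lifted while its vent tap is not open ((z of lid_a in the frame of jar_a_rim above 0.004 m and value of joint tap_a below 1 rad) or (z of lid_b in the frame of jar_b_rim above 0.004 m and value of joint tap_b below 1 rad)).
It fails at once if the lid flies up or is taken well clear (more than 40 mm above the rim) (z of lid_a in the frame of jar_a_rim above 0.04 m or z of lid_b in the frame of jar_b_rim above 0.04 m).
It also fails if it takes over 51 s, if anything falls off the work surface, if the arm or the gripper's body presses on something with over 40 N, if the wrist force passes 120 N, or if a joint passes its speed limit or range.

ROBOT

A 6-joint arm with a two-finger parallel gripper is mounted at the origin on the work surface; the furniture and walls round the work are solid. World frame = base frame: x ahead of the robot, y to its left, z up, the work surface at z = 0. Lengths are in m, angles in rad, forces in N, time in s.
With the tool pointing down it reaches from about 0.25 to 0.725 m from the base axis. Payload 9.7 kg.
Tool frame: the origin (TCP) lies midway between the tips of the shut fingers; the grasp point (between the pads) lies 19 mm behind it; y points along the fingers, z is the direction in which the jaws open and shut, and the axes are right-handed (so a half turn about y gives the same grasp; the last joint's range is limited). The gripper opens to 85 mm and grips with 20 to 120 N. Pads are 22 mm wide; open, the fingers measure 114 mm over their backs; the gripper's body (76 mm by 85 mm) begins 54 mm behind the grasp point. The pads swing forward as they close: fully open they stand 13 mm farther back than shut.
Start: joints at [-1.155, 0.087, 0.176, 1.66, 0, 1.571], TCP at [0.222, -0.503, 0.231] pointing down, gripper open.
Joint ranges: [-3.13, 3.13], [-0.85, 1.81], [-1.15, 1.24], [-2.2, 2.28], [-1.44, 1.52], [-3.14, 3.14]. Speed limits (rad/s): [2.22, 2.22, 2.57, 3.14, 3.14, 3.14].

INTERFACE

Orientations are given as [roll, pitch, yaw] about the fixed x, y, z axes, in that order (R = Rz(yaw) Ry(pitch) Rx(roll)).
In Python, from plant import ctrl gives the robot as it stands.
- The arm moves only by the tool carry_out, never from a script. Its argument "rows" is a list of rows, each an object with "angular": the turn, a rotation vector about the tool's x, y, z in rad, a list of three; "offset": the shift along the tool's x, y, z in cm, a list of three; "gripper": the opening, from 0 (shut) to 1 (fully open). A call has exactly 5 rows; each row shifts and turns the commanded pose from where the row before left it, along the tool's axes as they then stand; what a row does not reach is not made up. A row lasts 1/10 s, in which the tool goes at most 50 mm and 8.59 degrees, less where a joint would pass 70% of its speed; a pose out of reach is approached as far as the arm can. A call with a gripper value outside its range is refused whole. The fingers move at their own pace and stop on an object; "force" is the grip in N (left out, the last holds). Time passes only in rows, so rows that do not move let the fingers close, or fill a call up. It gives the time, the measured TCP pose, the force and the opening at its end, in the units of the state.
- ctrl.state(): the state, without advancing time (a new reading comes with each control period).
- ctrl.grab_frame(name): name is "scene" or "top" or "wrist"; returns a dict with "pixels" (420x560x3 uint8, red, green, blue), "fx", "fy", "cx", "cy" (pixels), "origin" and "orientation" of the camera in the world; the wrist camera has in their place "mount" (4x4, takes a point from camera to tool coordinates, whose origin is the TCP and whose axes are the tool frame's). Camera axes: x right, y up, looking along -z (the intrinsics and any distortion apply to the point x, -y, -z); pixel columns grow to the right and rows downward; lengths in m; the calibration is good to about 2 mm. A picture is of the moment at which its call begins: read the wrist's pose just before it. There is no depth.
- ctrl.job_done(): hands the job in, once; it reports no verdict.
The state is a dict: "time_s": time; "q": joint angles; "qd": joint speeds; "tau": joint torques, N m; "tool_pos": TCP position; "tool_rot": TCP orientation; "ft_force": force on the tool from outside, world axes, zero at the start; "moment": the same for the moment, N m; "opening": opening from 0.0 (shut) to 1.0 (fully open).
Only numpy, scipy, OpenCV 4.12 (cv2) and the standard library are available. Lean on these libraries where they do the work, as an engineer would, in place of code of your own. Each camera call takes 0.05 s, during which the arm holds its last target.

## Working session

There is one attempt and no reset: what is moved stays moved. The work goes in short steps, Python scripts to look and compute and a tool call to move; the robot and the scene stay as the last step left them, time stands still between calls to the robot, and variables do not carry over. Pictures are saved under pics/ and viewed, and the job is handed in when it is done.

Besides the shell and the picture viewer there is one more tool, called after "Emit:" by a JSON object that holds its "name" and its "arguments", one argument or row to a line. carry_out: Moves the arm, as the interface text tells. Its arguments: {"type":"object","properties":{"rows":{"type":"array"},"force":{"type":"number"}},"required":["rows"]}

```bash
mkdir -p pics; python3 - <<'E'
from plant import ctrl
import cv2
print(ctrl.state())
for n in ["scene","top","wrist"]:
    f=ctrl.grab_frame(n); cv2.imwrite(f"pics/{n}0.png",f["pixels"][:,:,::-1])
    print(n,{k:v for k,v in f.items() if k!="pixels"})
E
```

```text
{'time_s': 0.0, 'q': array([-1.15499693e+00,  8.74693842e-02,  1.75132264e-01,  1.65982498e+00,
       -1.10750954e-05,  1.57081146e+00]), 'qd': array([-1.53173656e-05, -5.70797067e-04,  1.05412598e-03, -5.54861779e-04,
        1.33975081e-03,  5.63934479e-04]), 'tau': array([-1.58519371e-03, -5.20395076e+01,  4.64799428e+01,  1.63186959e-02,
       -7.32659851e-05,  3.85988244e-05]), 'tool_pos': array([ 0.22205691, -0.50291826,  0.23057701]), 'tool_rot': array([-1.57216210e+00, -1.10957571e-05, -2.72580837e+00]), 'ft_force': array([ 0.05963005, -0.16752143,  0.60928049]), 'moment': array([-0.00164938,  0.00365598,  0.00542951]), 'opening': 1.0027580217578564}
scene {'fx': 534.6973135455753, 'fy': 534.6973135455753, 'cx': 286.5773472189823, 'cy': 208.58944606393598, 'origin': array([-0.33075437,  0.63701737,  0.60756118]), 'orientation': array([ 1.1382981 , -0.01497383, -2.24032606])}
top {'fx': 448.21640066930564, 'fy': 448.21640066930564, 'cx': 274.221147434401, 'cy': 210.1888840787881, 'origin': array([ 0.41030098, -0.00504106,  1.13893128]), 'orientation': array([ 7.47698660e-02,  9.85922256e-04, -1.56057914e+00])}
wrist {'fx': 303.6714998187161, 'fy': 303.6714998187161, 'cx': 276.21602256083145, 'cy': 208.2582015559919, 'mount': array([[ 7.65606078e-04, -9.62421582e-01, -2.71558673e-01,
        -6.97410603e-02],
       [ 6.11206861e-04,  2.71559152e-01, -9.62421557e-01,
        -1.41860691e-01],
       [ 9.99999520e-01,  5.70857269e-04,  7.96146012e-04,
         1.66559103e-03],
       [ 0.00000000e+00,  0.00000000e+00,  0.00000000e+00,
         1.00000000e+00]])}
```

View pics/scene0.png

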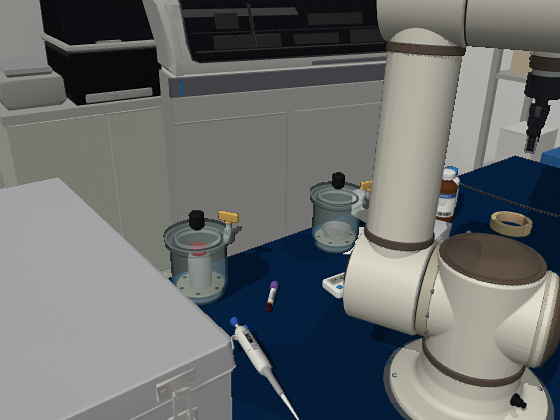

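View pics/top0.png

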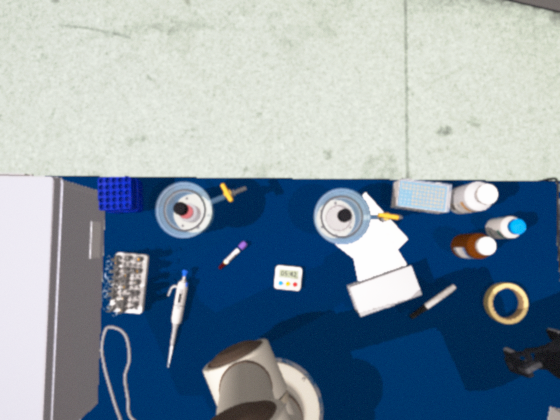

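View pics/wrist0.png

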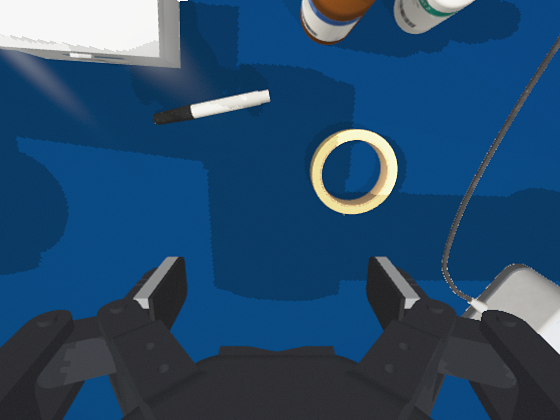

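The bottle (white, red cap) is in the left jar (scene ~(200,265), top ~(185,210)). Its brass bar at top (227,193) lies across the nozzle, so it is shut. The right jar shows the dish, and its tap lies in line. Next I'll measure by colour mask.

```bash
cat > h.py <<'E'
import numpy as np, cv2
from scipy.spatial.transform import Rotation as R
from plant import ctrl
def cam(f,st=None):
    if "mount" in f:
        M=np.array(f["mount"]); Rt=R.from_euler('xyz',st["tool_rot"]).as_matrix()
        return Rt@M[:3,:3], Rt@M[:3,3]+st["tool_pos"]
    return R.from_euler('xyz',f["orientation"]).as_matrix(), np.array(f["origin"])
def ray(f,uv,st=None):
    Rc,o=cam(f,st); d=Rc@np.array([(uv[0]-f["cx"])/f["fx"],-(uv[1]-f["cy"])/f["fy"],-1.]); return o,d/np.linalg.norm(d)
def onz(f,uv,z,st=None):
    o,d=ray(f,uv,st); return o+d*(z-o[2])/d[2]
def tri(r1,r2):
    A=np.array([r1[1],-r2[1]]).T; t=np.linalg.lstsq(A,r2[0]-r1[0],rcond=None)[0]
    a=r1[0]+t[0]*r1[1]; b=r2[0]+t[1]*r2[1]; return (a+b)/2,np.linalg.norm(a-b)
def proj(f,p,st=None):
    Rc,o=cam(f,st); q=Rc.T@(np.array(p)-o); return f["cx"]+f["fx"]*q[0]/-q[2], f["cy"]-f["fy"]*q[1]/-q[2]
def blobs(m,amin=15):
    n,l,s,c=cv2.connectedComponentsWithStats(m.astype(np.uint8)); out=[]
    for i in range(1,n):
        if s[i,4]>=amin:
            cs=cv2.findContours((l==i).astype(np.uint8),0,2)[0]; out.append((c[i].round(1),s[i],cv2.minAreaRect(max(cs,key=len))))
    return out
def brass(f):
    h=cv2.cvtColor(f["pixels"],cv2.COLOR_RGB2HSV); return (h[...,0]>12)&(h[...,0]<32)&(h[...,1]>140)&(h[...,2]>90)
def black(f): return f["pixels"].max(2)<45
E
python3 - <<'E'
from h import *
S=ctrl.grab_frame("scene");T=ctrl.grab_frame("top")
for n,f,b in (("S",S,(150,150,400,280)),("T",T,(140,170,420,250))):
    for nm,g in (("brass",brass),("black",black)):
        m=g(f); k=np.zeros_like(m);k[b[1]:b[3],b[0]:b[2]]=1
        for x in blobs(m&k): print(n,nm,x)
    c=f["pixels"][b[1]:b[3],b[0]:b[2]]
    cv2.imwrite(f"pics/z{n}.png",cv2.resize(c,None,fx=3 if n=="S" else 2.8,fy=3 if n=="S" else 2.8,interpolation=2)[:,:,::-1])
E
```

```text
S brass (array([365.9, 185. ]), array([360, 180,  12,  11,  78], dtype=int32), ((365.3719482421875, 184.65243530273438), (10.380563735961914, 10.270133018493652), 6.340191841125488))
S brass (array([228.4, 216.3]), array([218, 210,  21,  14, 189], dtype=int32), ((227.86538696289062, 217.17308044433594), (20.98442268371582, 11.374734878540039), 11.309932708740234))
S black (array([337.8, 179.9]), array([331, 172,  14,  17, 195], dtype=int32), ((337.5, 180.0), (16.0, 13.0), 90.0))
S black (array([196.3, 219.4]), array([188, 210,  17,  20, 279], dtype=int32), ((196.0, 219.5), (19.0, 16.0), 90.0))
S black (array([312.5, 221.3]), array([312, 217,   2,  10,  19], dtype=int32), ((312.5, 221.5), (9.0, 1.0), 90.0))
S black (array([361.6, 223.6]), array([359, 220,   7,   7,  32], dtype=int32), ((362.0, 223.0), (6.0, 6.0), 0.0))
S black (array([225.7, 250.1]), array([225, 244,   4,  14,  27], dtype=int32), ((225.52700805664062, 250.3378448486328), (2.7947826385498047, 13.31631851196289), 9.462322235107422))
S black (array([248.3, 265. ]), array([ 227,  246,   47,   34, 1084], dtype=int32), ((250.0, 262.5), (33.0, 46.0), 90.0))
T brass (array([226.2, 192.1]), array([220, 183,  13,  19, 108], dtype=int32), ((226.26922607421875, 192.15383911132812), (19.969207763671875, 6.379053115844727), 56.3099365234375))
T brass (array([388.9, 215.9]), array([378, 213,  21,   7,  94], dtype=int32), ((388.10003662109375, 215.70001220703125), (20.217662811279297, 5.333493709564209), 7.125016689300537))
T black (array([184.1, 209.4]), array([181, 205,   6,   9,  23], dtype=int32), ((184.0294189453125, 209.3823699951172), (4.123105525970459, 8.48874568939209), 14.03624439239502))
```

View pics/zT.png

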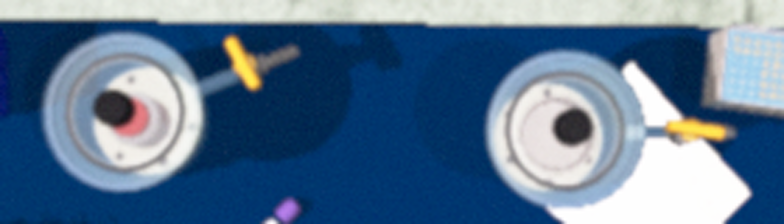

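View pics/zS.png

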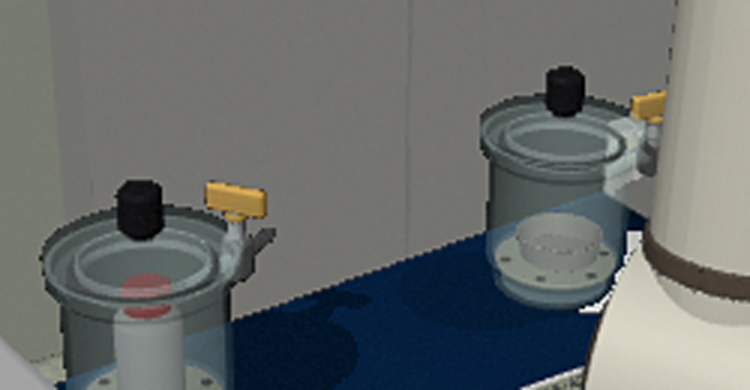

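```bash
python3 - <<'E'
from h import *
S=ctrl.grab_frame("scene");T=ctrl.grab_frame("top")
p=T["pixels"].astype(int)
m=(p.max(2)<80)&(p[...,2]-p[...,0]<25); k=np.zeros_like(m);k[190:225,165:205]=1
bb=blobs(m&k); print(bb)
kt=max(bb,key=lambda b:b[1][4])[0]
print("knob",kt,tri(ray(S,(196.2,219.2)),ray(T,kt)), onz(T,kt,.1725), onz(S,(196.2,219.2),.165))
print("tap",tri(ray(S,(228.4,216.5)),ray(T,(226.2,192.1))), onz(T,(226.2,192.1),.135), onz(S,(228.4,216.5),.13))
# bar long axis in top: PCA at z .138
ys,xs=np.nonzero(brass(T)[175:205,210:245]); P=np.array([onz(T,(x+210,y+175),.138)[:2] for x,y in zip(xs,ys)])
c=P.mean(0);u,s,v=np.linalg.svd(P-c);a=v[0];print("bar",c,a,np.degrees(np.arctan2(a[1],a[0])),np.ptp((P-c)@a),np.ptp((P-c)@v[1]))
print("barb tip",onz(T,(246.5,187.5),.084))
# outer lid circle in top
E
```

```text
[(array([180.1, 208.2]), array([174, 203,  13,  12, 123], dtype=int32), ((180.0, 208.5), (11.0, 12.0), 90.0))]
knob [180.1 208.2] (array([0.48524454, 0.20169093, 0.16297233]), np.float64(0.0014960484324034607)) [0.48493159 0.20030505 0.1725    ] [0.48082205 0.20323086 0.165     ]
tap (array([0.52568133, 0.10546808, 0.12555047]), np.float64(0.002208436397797437)) [0.52526276 0.10532859 0.135     ] [0.51683747 0.109689   0.13      ]
bar [0.52453743 0.10487351] [-0.86471768 -0.50225824] -149.8504835345846 0.045516258140866794 0.014776404364080195
barb tip [0.54255004 0.06303476 0.084     ]
```

```bash
cat >> h.py <<'E'
def plan(target,yaw=None,maxd=0.05):
    st=ctrl.state(); Rt=R.from_euler('xyz',st["tool_rot"])
    d=Rt.inv().apply(np.array(target)-st["tool_pos"])*100
    n=int(np.ceil(np.linalg.norm(d)/(maxd*100)))
    print("pos",st["tool_pos"].round(4),"rpy",np.degrees(st["tool_rot"]).round(2),"open",round(st["opening"],3),"t",round(st["time_s"],2))
    print("tool offset cm total",d.round(2),"rows",n,"each",(d/max(n,1)).round(2))
    if yaw is not None:
        Rg=R.from_euler('xyz',[-np.pi/2,0,np.radians(yaw)]); print("angular rotvec tool",(Rt.inv()*Rg).as_rotvec().round(4))
E
python3 -c "
from h import *
plan([.525,.105,.25],-150)"
```

```text
pos [ 0.2221 -0.5031  0.2312] rpy [ -90.01    0.   -156.18] open 1.003 t 0.35
tool offset cm total [-52.27  -1.87 -43.4 ] rows 14 each [-3.73 -0.13 -3.1 ]
angular rotvec tool [ 0.0002 -0.1078 -0.    ]
```

Emit:
{"name": "carry_out", "arguments": {
  "rows": [
    {"angular":[0,-0.108,0],"offset":[0,-5,0],"gripper":1},
    {"angular":[0,0,0],"offset":[-3.2,-1,-3.2],"gripper":1},
    {"angular":[0,0,0],"offset":[-3.2,0,-3.2],"gripper":1},
    {"angular":[0,0,0],"offset":[-3.2,0,-3.2],"gripper":1},
    {"angular":[0,0,0],"offset":[-3.2,0,-3.2],"gripper":1}
  ]
}}

```text
time_s: 0.85
tool_pos: [0.269, -0.3268, 0.2913]
tool_rot: [-1.57, 0.0, -2.618]
ft_force: [1.3, 0.1, 0.7]
opening: 1.003
```

```bash
python3 -c "
from h import *
plan([.525,.105,.25],-150)"
```

```text
pos [ 0.269  -0.3268  0.2913] rpy [-8.9980e+01  1.0000e-02 -1.5003e+02] open 1.003 t 0.85
tool offset cm total [-43.74   4.13 -24.62] rows 11 each [-3.98  0.38 -2.24]
angular rotvec tool [-0.0004 -0.0005 -0.0002]
```

Emit:
{"name": "carry_out", "arguments": {
  "rows": [
    {"angular":[0,0,0],"offset":[-4,0,-2.3],"gripper":1},
    {"angular":[0,0,0],"offset":[-4,0,-2.3],"gripper":1},
    {"angular":[0,0,0],"offset":[-4,0,-2.3],"gripper":0.5},
    {"angular":[0,0,0],"offset":[-4,0,-2.3],"gripper":0.5},
    {"angular":[0,0,0],"offset":[-4,0,-2.3],"gripper":0.5}
  ]
}}

```text
time_s: 1.35
tool_pos: [0.3851, -0.1269, 0.2916]
tool_rot: [-1.57, 0.001, -2.618]
ft_force: [1.4, -0.4, -0.4]
opening: 0.515
```

Emit:
{"name": "carry_out", "arguments": {
  "rows": [
    {"angular":[0,0,0],"offset":[-4,0,-2],"gripper":0.5},
    {"angular":[0,0,0],"offset":[-4,0,-2],"gripper":0.5},
    {"angular":[0,0,0],"offset":[-4,0,-2],"gripper":0.5},
    {"angular":[0,0,0],"offset":[-3,0,-1.5],"gripper":0.5},
    {"angular":[0,0,0],"offset":[0,0,0],"gripper":0.5}
  ]
}}

```text
time_s: 1.85
tool_pos: [0.4784, 0.0142, 0.2902]
tool_rot: [-1.572, -0.001, -2.614]
ft_force: [0.3, -0.4, 0.2]
opening: 0.495
```

```bash
python3 -c "
from h import *
plan([.525,.105,.25],-150)
st=ctrl.state(); f=ctrl.grab_frame('wrist'); print(st['q'].round(3)); cv2.imwrite('pics/w1.png',f['pixels'][:,:,::-1])
for b in blobs(brass(f)): print(b)
for b in blobs(black(f)): print(b[0],b[1])
"
```

```text
pos [0.4784 0.0142 0.2902] rpy [-9.0060e+01 -4.0000e-02 -1.4977e+02] open 0.495 t 1.85
tool offset cm total [-8.6   4.02 -5.49] rows 3 each [-2.87  1.34 -1.83]
angular rotvec tool [0.0011 0.004  0.0008]
[ 2.900e-02 -5.200e-02  1.510e-01  1.775e+00  1.000e-03  2.643e+00]
(array([219.3, 103.7]), array([212,  78,  19,  52, 649], dtype=int32), ((221.344482421875, 103.37327575683594), (51.357452392578125, 17.110157012939453), 86.90594482421875))
(array([251.6, 284.7]), array([249, 282,   7,   6,  35], dtype=int32), ((252.0, 284.5), (5.0, 6.0), 90.0))
(array([480.9, 311.7]), array([463, 297,  38,  32, 426], dtype=int32), ((481.50006103515625, 312.5000305175781), (45.25482940673828, 14.142135620117188), 45.0))
[95.1 86.2] [ 71  65  39  39 722]
[325.8 285.7] [319 248  17  82 617]
[345.9 261.6] [340 257  13   9  47]
[225.7 289.6] [217 267  17  60 513]
[350.1 268.5] [345 268  11   3  18]
[461.3 362.4] [ 335  272  225  148 8738]
[206.4 284.8] [203 283   8   6  16]
[203.4 307.2] [174 292  44  26 177]
[421.7 296. ] [416 293  12   6  29]
[ 89.9 367.6] [   4  296  172  124 3274]
[355.2 302.5] [351 299   9   8  17]
[303.8 385.2] [ 122  332  310   88 7491]
[348.3 349.8] [337 341  20  18  57]
[149.8 367.1] [137 355  24  27  65]
[124.5 375.1] [110 359  35  36 368]
[251.5 374.7] [247 369  10  13  34]
[126.6 393.7] [120 387  14  13  25]
[  8.5 397.2] [  4 394   9   7  16]
[  3.2 406.5] [  0 404  10   7  24]
[ 91.4 415.8] [ 88 413   7   7  19]
[ 98.1 417.7] [ 96 415   7   5  15]
```

View pics/w1.png

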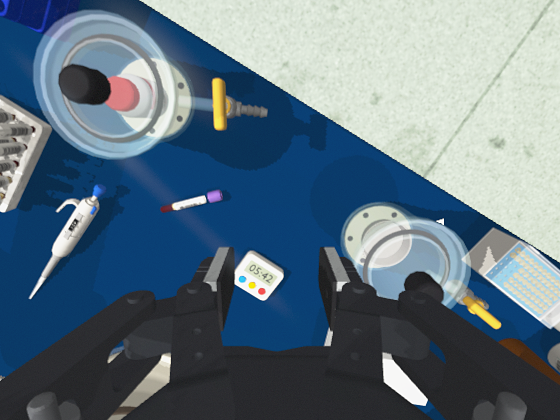

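```bash
python3 -c "
from h import *
st=ctrl.state(); f=ctrl.grab_frame('wrist'); T=ctrl.grab_frame('top'); S=ctrl.grab_frame('scene')
rw=ray(f,(219.5,103.5),st)
print('tap w-T',tri(rw,ray(T,(226.2,192.1))),'w-S',tri(rw,ray(S,(228.4,216.5))),onz(f,(219.5,103.5),.135,st))
ys,xs=np.nonzero(brass(f)[60:140,200:245]); P=np.array([onz(f,(x+200,y+60),.136,st)[:2] for x,y in zip(xs,ys)])
c=P.mean(0);u,s,v=np.linalg.svd(P-c,full_matrices=False);a=v[0];print('bar',c,np.degrees(np.arctan2(a[1],a[0])),np.ptp((P-c)@a),np.ptp((P-c)@v[1]))
print('knob',onz(f,(76,84),.18,st), tri(ray(f,(84.5,85),st),ray(T,(180.1,208.2))),tri(ray(f,(84.5,85),st),ray(S,(196.2,219.2))))
print('barb',onz(f,(267,112),.084,st))
"
```

```text
tap w-T (array([0.52659505, 0.10565822, 0.11611857]), np.float64(0.003824847452633961)) w-S (array([0.52650239, 0.10293524, 0.12427044]), np.float64(0.0012699664382941388)) [0.52657924 0.1004521  0.135     ]
bar [0.52728021 0.10190031] -149.7390382008331 0.04451346374224818 0.015899592860504748
knob [0.48532234 0.19496118 0.18      ] (array([0.48477806, 0.20225256, 0.15855824]), np.float64(0.0031313433095481015)) (array([0.48486546, 0.20001426, 0.16217436]), np.float64(0.0019844789182602053))
barb [0.54275954 0.06075187 0.084     ]
```

Emit:
{"name": "carry_out", "arguments": {
  "rows": [
    {"angular":[0,0,0],"offset":[-2.9,1,-1.9],"gripper":0.4},
    {"angular":[0,0,0],"offset":[-2.9,2,-1.9],"gripper":0.4},
    {"angular":[0,0,0],"offset":[-2.8,3,-1.7],"gripper":0.4},
    {"angular":[0,0,0],"offset":[0,3,0],"gripper":0.4},
    {"angular":[0,0,0],"offset":[0,0,0],"gripper":0.4}
  ]
}}

```text
time_s: 2.55
tool_pos: [0.5223, 0.1011, 0.1975]
tool_rot: [-1.573, -0.006, -2.618]
ft_force: [-0.7, -0.4, 0.6]
opening: 0.402
```

```bash
python3 -c "
from h import *
plan([.526,.1035,.19],-150)
st=ctrl.state(); f=ctrl.grab_frame('wrist'); cv2.imwrite('pics/w2.png',f['pixels'][:,:,::-1])
for b in blobs(brass(f),100): print(b)
S=ctrl.grab_frame('scene');cv2.imwrite('pics/s2.png',S['pixels'][100:310,100:380,::-1])
"
```

```text
pos [0.5223 0.1011 0.1975] rpy [ -90.11   -0.34 -150.01] open 0.402 t 2.55
tool offset cm total [-0.45  0.74 -0.02] rows 1 each [-0.45  0.74 -0.02]
angular rotvec tool [ 0.0019 -0.0002  0.006 ]
(array([274.4, 214.3]), array([263, 183,  24,  65, 960], dtype=int32), ((274.5, 215.0), (64.0, 23.0), 90.0))
```

View pics/w2.png

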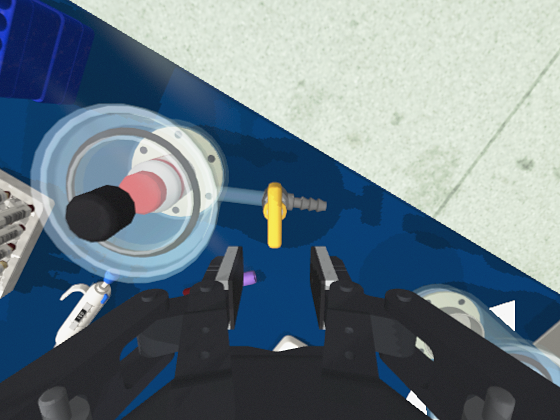

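```bash
python3 -c "
from h import *
st=ctrl.state(); f=ctrl.grab_frame('wrist'); T=ctrl.grab_frame('top'); S=ctrl.grab_frame('scene')
# bar ends / top face ends: top face far (183) and near(248) at z .138
for v in (183,215,248): print(v,onz(f,(274.5,v),.138,st),onz(f,(274.5,v),.128,st))
for v in (80,98,135): print('knob',onz(f,(v,215),.18,st))
print('w1-w2 tap needs prior; barb',onz(f,(327,206),.084,st))
h=f['pixels'];import numpy as np
x=cv2.resize(h[170:260,180:360],None,fx=4,fy=4,interpolation=2);cv2.imwrite('pics/w2z.png',x[:,:,::-1])
"
```

```text
183 [0.54932521 0.11519237 0.138     ] [0.54760897 0.11427685 0.128     ]
215 [0.52931664 0.103734   0.138     ] [0.52662972 0.1022626  0.128     ]
248 [0.50738885 0.09117654 0.138     ] [0.50363813 0.08909593 0.128     ]
knob [0.48580533 0.2052323  0.18      ]
knob [0.4908777  0.19640889 0.18      ]
knob [0.50130345 0.17827329 0.18      ]
w1-w2 tap needs prior; barb [0.54529832 0.05951839 0.084     ]
```

View pics/w2z.png

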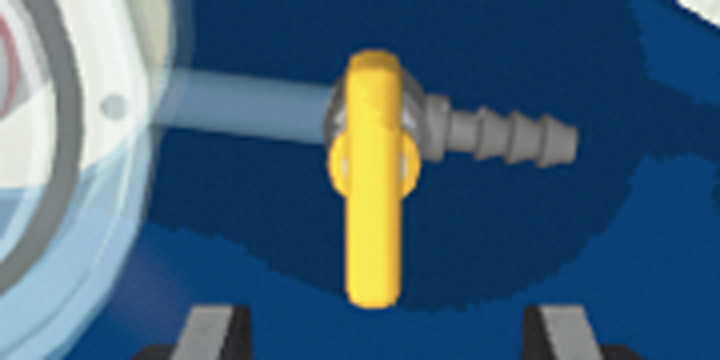

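```bash
python3 -c "
from h import *
plan([.527,.103,.112],-150)"
```

```text
pos [0.5245 0.1012 0.2037] rpy [ -89.94    0.18 -150.07] open 0.396 t 2.8
tool offset cm total [-0.28  9.17 -0.04] rows 2 each [-0.14  4.58 -0.02]
angular rotvec tool [-0.0011 -0.0012 -0.0031]
```

Emit:
{"name": "carry_out", "arguments": {
  "rows": [
    {"angular":[0,0,0],"offset":[-0.2,2.5,0],"gripper":0.4},
    {"angular":[0,0,0],"offset":[0,2.5,0],"gripper":0.4},
    {"angular":[0,0,0],"offset":[0,2.5,0],"gripper":0.4},
    {"angular":[0,0,0],"offset":[0,1.2,0],"gripper":0.4},
    {"angular":[0,0,0],"offset":[0,0,0],"gripper":0.4}
  ]
}}

```text
time_s: 3.3
tool_pos: [0.5253, 0.1025, 0.1139]
tool_rot: [-1.571, -0.001, -2.618]
ft_force: [1.2, -0.6, -0.7]
opening: 0.401
```

```bash
python3 -c "
from h import *
plan([.527,.103,.112],-150); print(ctrl.state()['ft_force'])
f=ctrl.grab_frame('wrist'); cv2.imwrite('pics/w3.png',f['pixels'][:,:,::-1])
plan([.527,.103,.112],-150)"
```

```text
pos [0.5253 0.1025 0.1139] rpy [-9.0020e+01 -6.0000e-02 -1.5002e+02] open 0.401 t 3.3
tool offset cm total [-0.17  0.19  0.04] rows 1 each [-0.17  0.19  0.04]
angular rotvec tool [ 0.0003 -0.0004  0.001 ]
[ 1.15733148 -0.64919826 -0.66559479]
pos [0.5259 0.1027 0.1152] rpy [-8.9990e+01  3.0000e-02 -1.5002e+02] open 0.4 t 3.35
tool offset cm total [-0.11  0.32  0.03] rows 1 each [-0.11  0.32  0.03]
angular rotvec tool [-0.0002 -0.0003 -0.0005]
```

View pics/w3.png

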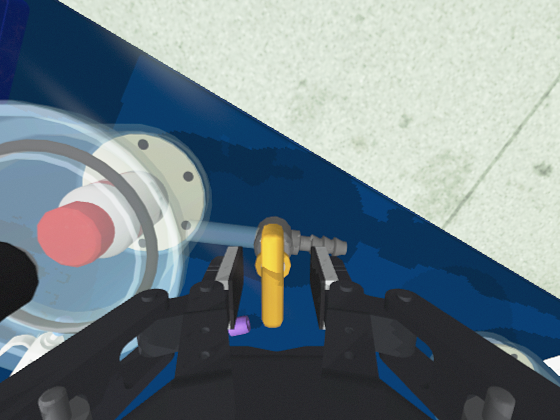

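Emit:
{"name": "carry_out", "arguments": {
  "force": 25,
  "rows": [
    {"angular":[0,0,0],"offset":[0,0.2,0],"gripper":0},
    {"angular":[0,0,0],"offset":[0,0,0],"gripper":0},
    {"angular":[0,0,0],"offset":[0,0,0],"gripper":0},
    {"angular":[0,0,0],"offset":[0,0,0],"gripper":0},
    {"angular":[0,-0.05,0],"offset":[0,0,0],"gripper":0}
  ]
}}

```text
time_s: 3.85
tool_pos: [0.5257, 0.1046, 0.1144]
tool_rot: [-1.573, 0.003, -2.566]
ft_force: [-5.4, 8.4, 6.6]
opening: 0.185
```

Emit:
{"name": "carry_out", "arguments": {
  "rows": [
    {"angular":[0,-0.12,0],"offset":[0,0,0],"gripper":0},
    {"angular":[0,-0.12,0],"offset":[0,0,0],"gripper":0},
    {"angular":[0,-0.12,0],"offset":[0,0,0],"gripper":0},
    {"angular":[0,-0.12,0],"offset":[0,0,0],"gripper":0},
    {"angular":[0,-0.12,0],"offset":[0,0,0],"gripper":0}
  ]
}}

```text
time_s: 4.35
tool_pos: [0.5254, 0.1048, 0.1144]
tool_rot: [-1.572, 0.004, -1.961]
ft_force: [-7.7, 9.2, 7.3]
opening: 0.181
```

Emit:
{"name": "carry_out", "arguments": {
  "rows": [
    {"angular":[0,-0.12,0],"offset":[0,0,0],"gripper":0},
    {"angular":[0,-0.12,0],"offset":[0,0,0],"gripper":0},
    {"angular":[0,-0.12,0],"offset":[0,0,0],"gripper":0},
    {"angular":[0,-0.12,0],"offset":[0,0,0],"gripper":0},
    {"angular":[0,-0.12,0],"offset":[0,0,0],"gripper":0}
  ]
}}

```text
time_s: 4.85
tool_pos: [0.525, 0.1048, 0.1143]
tool_rot: [-1.57, 0.004, -1.361]
ft_force: [-9.5, 10.0, 7.1]
opening: 0.181
```

```bash
python3 -c "
from h import *
plan([.527,.103,.112],-67.5); print(ctrl.state()['ft_force'],ctrl.state()['moment'])
f=ctrl.grab_frame('wrist'); cv2.imwrite('pics/w4.png',f['pixels'][:,:,::-1])"
```

```text
pos [0.525  0.1048 0.1143] rpy [-89.97   0.23 -78.  ] open 0.181 t 4.85
tool offset cm total [0.22 0.23 0.16] rows 1 each [0.22 0.23 0.16]
angular rotvec tool [-0.001  -0.1833 -0.004 ]
[-9.52253779  9.99153058  7.06058901] [ 2.00456181  2.1584831  -0.00665577]
```

View pics/w4.png

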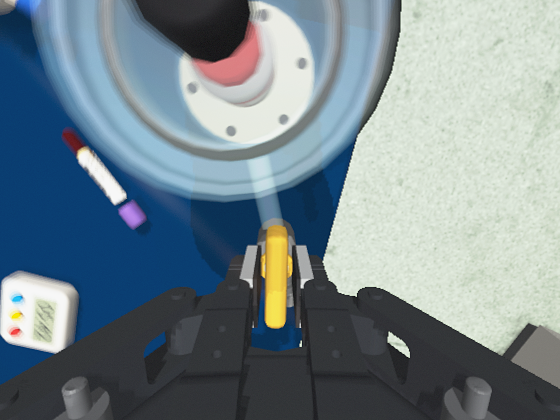

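Emit:
{"name": "carry_out", "arguments": {
  "rows": [
    {"angular":[0,-0.07,0],"offset":[0,0,0],"gripper":0},
    {"angular":[0,-0.06,0],"offset":[0,0,0],"gripper":0},
    {"angular":[0,-0.04,0],"offset":[0,0,0],"gripper":0},
    {"angular":[0,-0.02,0],"offset":[0,0,0],"gripper":0},
    {"angular":[0,0,0],"offset":[0,0,0],"gripper":0}
  ]
}}

```text
time_s: 5.4
tool_pos: [0.5249, 0.1048, 0.1143]
tool_rot: [-1.57, 0.004, -1.176]
ft_force: [-8.9, 9.3, 7.3]
opening: 0.186
```

```bash
python3 -c "
from h import *
plan([.527,.103,.112],-67.5); print(ctrl.state()['ft_force'],ctrl.state()['moment'])"
```

```text
pos [0.5249 0.1048 0.1143] rpy [-89.94   0.23 -67.35] open 0.186 t 5.4
tool offset cm total [0.25 0.23 0.13] rows 1 each [0.25 0.23 0.13]
angular rotvec tool [-0.001   0.0026 -0.004 ]
[-8.91735317  9.27440017  7.29490999] [1.94205444 2.13993975 0.03240209]
```

Emit:
{"name": "carry_out", "arguments": {
  "rows": [
    {"angular":[0,-0.03,0],"offset":[0,0,0],"gripper":0},
    {"angular":[0,-0.02,0],"offset":[0,0,0],"gripper":0},
    {"angular":[0,0,0],"offset":[0,0,0],"gripper":0},
    {"angular":[0,0,0],"offset":[0,0,0],"gripper":0.4},
    {"angular":[0,0,0],"offset":[0,0,0],"gripper":0.4}
  ]
}}

```text
time_s: 5.9
tool_pos: [0.5263, 0.1031, 0.1134]
tool_rot: [-1.569, -0.001, -1.128]
ft_force: [0.3, 0.7, -0.2]
opening: 0.4
```

Emit:
{"name": "carry_out", "arguments": {
  "rows": [
    {"angular":[0,0,0],"offset":[0,-1,0],"gripper":0.4},
    {"angular":[0,0,0],"offset":[0,-3,0],"gripper":0.5},
    {"angular":[0,0,0],"offset":[0,-4,0],"gripper":0.7},
    {"angular":[0,0,0],"offset":[0,-4,0],"gripper":0.7},
    {"angular":[0,0,0],"offset":[0,0,0],"gripper":0.7}
  ]
}}

```text
time_s: 6.4
tool_pos: [0.5274, 0.103, 0.2391]
tool_rot: [-1.562, -0.002, -1.128]
ft_force: [0.4, -0.9, 0.6]
opening: 0.699
```

```bash
python3 -c "
from h import *
plan([.485,.2015,.24],-67.5); st=ctrl.state();print(st['ft_force'],st['moment'])
f=ctrl.grab_frame('wrist'); cv2.imwrite('pics/w5.png',f['pixels'][:,:,::-1])
for b in blobs(brass(f),100): print(b)
"
```

```text
pos [0.5274 0.103  0.2391] rpy [-89.51  -0.14 -64.64] open 0.699 t 6.4
tool offset cm total [-10.71  -0.12   0.39] rows 3 each [-3.57 -0.04  0.13]
angular rotvec tool [-0.0087  0.05    0.0022]
[ 0.3668001  -0.91963932  0.62570596] [ 0.02208975 -0.09022078 -0.02689864]
(array([273.1, 201.9]), array([263, 175,  20,  55, 676], dtype=int32), ((272.5, 202.0), (54.0, 19.0), 90.0))
```

View pics/w5.png

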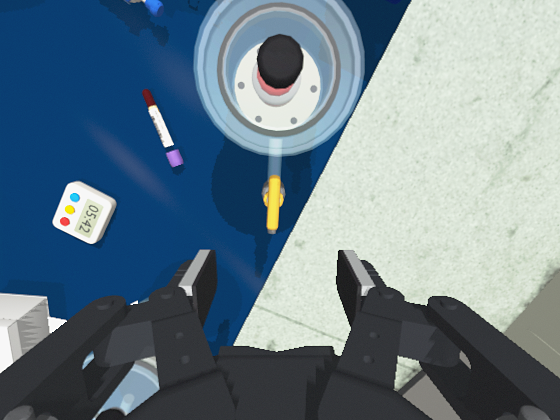

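The bar at (273,202) now lies in line with the nozzle, so the tap is open. The knob is at (279,62). I'll re-measure it by two views.

```bash
python3 -c "
from h import *
st=ctrl.state(); f=ctrl.grab_frame('wrist'); T=ctrl.grab_frame('top'); S=ctrl.grab_frame('scene')
p=f['pixels'].astype(int); m=(p.max(2)<75)&(p[...,2]-p[...,0]<25); m[120:]=0
for b in blobs(m,100): print(b)
b=max(blobs(m,100),key=lambda b:b[1][4])[0]
m=f['pixels'];cv2.imwrite('pics/w5z.png',cv2.resize(m[20:110,220:340],None,fx=5,fy=5)[:,:,::-1])
r=ray(f,b,st)
print(tri(r,ray(T,(180.1,208.2))),tri(r,ray(S,(196.2,219.2))))
print('top',onz(f,(280,56),.18,st))
plan([.485,.2015,.22],-64.6)
"
```

```text
(array([280.4,  60. ]), array([ 258,   33,   46,   55, 1982], dtype=int32), ((280.5, 60.0), (54.0, 45.0), 90.0))
(array([0.48533799, 0.20009823, 0.16996289]), np.float64(0.001525019135744632)) (array([0.48519508, 0.20073831, 0.16256084]), np.float64(0.0002758994204235086))
top [0.4850187  0.19950119 0.18      ]
pos [0.5256 0.1028 0.2317] rpy [-9.005e+01  1.000e-02 -6.463e+01] open 0.702 t 6.6
tool offset cm total [-10.66   1.17   0.57] rows 3 each [-3.55  0.39  0.19]
angular rotvec tool [ 0.0009 -0.0005 -0.0001]
```

View pics/w5z.png

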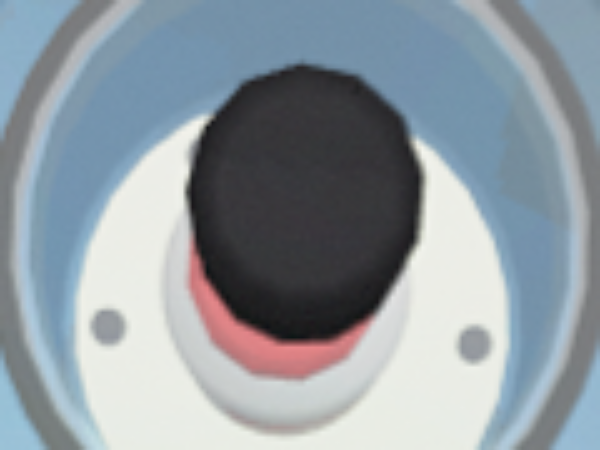

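Emit:
{"name": "carry_out", "arguments": {
  "rows": [
    {"angular":[0,0,0],"offset":[-3.5,0,0.2],"gripper":0.7},
    {"angular":[0,0,0],"offset":[-3.5,0,0.2],"gripper":0.7},
    {"angular":[0,0,0],"offset":[-3.5,0,0.1],"gripper":0.7},
    {"angular":[0,0,0],"offset":[0,1,0],"gripper":0.7},
    {"angular":[0,0,0],"offset":[0,0,0],"gripper":0.7}
  ]
}}

```text
time_s: 7.1
tool_pos: [0.4843, 0.2001, 0.2201]
tool_rot: [-1.574, -0.0, -1.126]
ft_force: [-0.6, 0.7, 0.3]
opening: 0.698
```

```bash
python3 -c "
from h import *
st=ctrl.state(); f=ctrl.grab_frame('wrist');cv2.imwrite('pics/w6.png',f['pixels'][:,:,::-1])
p=f['pixels'].astype(int); m=(p.max(2)<75)&(p[...,2]-p[...,0]<25); m[:, :215]=0;m[:,335:]=0;m[300:]=0
for b in blobs(m,100): print(b); print(onz(f,b[0],.172,st))
plan([.485,.2005,.153],-64.6)
"
```

```text
(array([276.8, 227.6]), array([ 255,  203,   44,   49, 1702], dtype=int32), ((276.5, 227.0), (48.0, 43.0), 90.0))
[0.48499684 0.20092874 0.172     ]
pos [0.4847 0.1995 0.2208] rpy [-9.016e+01 -1.000e-02 -6.459e+01] open 0.692 t 7.15
tool offset cm total [-0.07  6.78  0.09] rows 2 each [-0.04  3.39  0.04]
angular rotvec tool [0.0027 0.0002 0.0001]
```

View pics/w6.png

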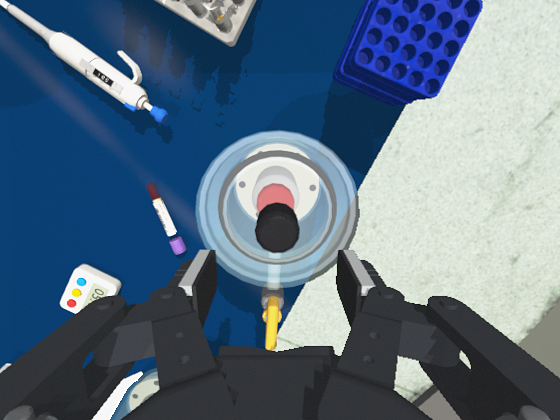

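The knob at (277,227) is centred between the jaws. The tap at (272,325) is in line with the nozzle. Descending.

Emit:
{"name": "carry_out", "arguments": {
  "rows": [
    {"angular":[0,0,0],"offset":[0,2.5,0.1],"gripper":0.7},
    {"angular":[0,0,0],"offset":[0,2.2,0],"gripper":0.7},
    {"angular":[0,0,0],"offset":[0,1.5,0],"gripper":0.7},
    {"angular":[0,0,0],"offset":[0,0.4,0],"gripper":0.6},
    {"angular":[0,0,0],"offset":[0,0,0],"gripper":0.6}
  ]
}}

```text
time_s: 7.65
tool_pos: [0.4861, 0.1995, 0.156]
tool_rot: [-1.572, 0.0, -1.129]
ft_force: [1.1, -0.9, 0.6]
opening: 0.598
```

Emit:
{"name": "carry_out", "arguments": {
  "force": 60,
  "rows": [
    {"angular":[0,0,0],"offset":[0,0,0],"gripper":0.45},
    {"angular":[0,0,0],"offset":[0,0,0],"gripper":0.4},
    {"angular":[0,0,0],"offset":[0,0,0],"gripper":0.2},
    {"angular":[0,0,0],"offset":[0,0,0],"gripper":0.2},
    {"angular":[0,0,0],"offset":[0,0,0],"gripper":0.2}
  ]
}}

```text
time_s: 8.15
tool_pos: [0.4866, 0.2004, 0.1575]
tool_rot: [-1.569, -0.001, -1.128]
ft_force: [0.0, -1.7, 6.1]
opening: 0.329
```

```bash
python3 -c "
from h import *
plan([.485,.2005,.153],-64.6); print(ctrl.state()['ft_force'],ctrl.state()['moment'])
f=ctrl.grab_frame('wrist'); cv2.imwrite('pics/w7.png',f['pixels'][:,:,::-1])
f=ctrl.grab_frame('scene'); cv2.imwrite('pics/s7.png',cv2.resize(f['pixels'][150:320,140:320],None,fx=3,fy=3)[:,:,::-1])"
```

```text
pos [0.4866 0.2004 0.1575] rpy [-8.989e+01 -3.000e-02 -6.462e+01] open 0.329 t 8.15
tool offset cm total [-0.08  0.45 -0.15] rows 1 each [-0.08  0.45 -0.15]
angular rotvec tool [-0.0019 -0.0004  0.0005]
[ 0.02845913 -1.72644778  6.14175962] [-0.37306692  0.06940343 -0.0622954 ]
```

View pics/s7.png

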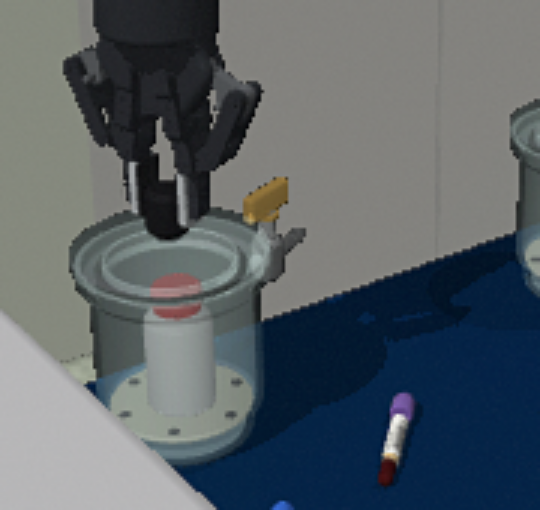

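View pics/w7.png

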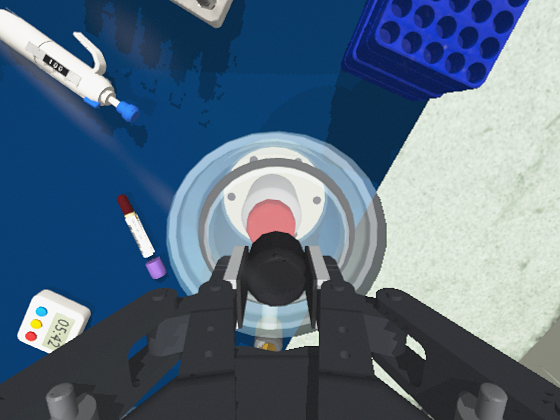

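Emit:
{"name": "carry_out", "arguments": {
  "rows": [
    {"angular":[0,0,0],"offset":[0,-0.05,0],"gripper":0.2},
    {"angular":[0,0,0],"offset":[0,-0.05,0],"gripper":0.2},
    {"angular":[0,0,0],"offset":[0,-0.05,0],"gripper":0.2},
    {"angular":[0,0,0],"offset":[0,-0.05,0],"gripper":0.2},
    {"angular":[0,0,0],"offset":[0,0,0],"gripper":0.2}
  ]
}}

```text
time_s: 8.75
tool_pos: [0.4858, 0.2004, 0.1578]
tool_rot: [-1.572, 0.0, -1.128]
ft_force: [-0.3, 0.1, -2.7]
opening: 0.331
```

Emit:
{"name": "carry_out", "arguments": {
  "rows": [
    {"angular":[0,0,0],"offset":[0,-0.05,0],"gripper":0.2},
    {"angular":[0,0,0],"offset":[0,-0.05,0],"gripper":0.2},
    {"angular":[0,0,0],"offset":[0,-0.05,0],"gripper":0.2},
    {"angular":[0,0,0],"offset":[0,-0.05,0],"gripper":0.2},
    {"angular":[0,0,0],"offset":[0,0,0],"gripper":0.2}
  ]
}}

```text
time_s: 9.25
tool_pos: [0.4855, 0.2002, 0.1596]
tool_rot: [-1.573, 0.0, -1.128]
ft_force: [-2.5, -1.2, -9.7]
opening: 0.327
```

Emit:
{"name": "carry_out", "arguments": {
  "rows": [
    {"angular":[0,0,0],"offset":[0,-0.05,0],"gripper":0.2},
    {"angular":[0,0,0],"offset":[0,-0.05,0],"gripper":0.2},
    {"angular":[0,0,0],"offset":[0,-0.05,0],"gripper":0.2},
    {"angular":[0,0,0],"offset":[0,0,0],"gripper":0.2},
    {"angular":[0,0,0],"offset":[0,0,0],"gripper":0.2}
  ]
}}

```text
time_s: 9.75
tool_pos: [0.4864, 0.2006, 0.1628]
tool_rot: [-1.569, 0.0, -1.128]
ft_force: [-2.2, -0.1, -2.2]
opening: 0.329
```

Emit:
{"name": "carry_out", "arguments": {
  "rows": [
    {"angular":[0,0,0],"offset":[0,-0.08,0],"gripper":0.2},
    {"angular":[0,0,0],"offset":[0,-0.08,0],"gripper":0.2},
    {"angular":[0,0,0],"offset":[0,-0.08,0],"gripper":0.2},
    {"angular":[0,0,0],"offset":[0,-0.08,0],"gripper":0.2},
    {"angular":[0,0,0],"offset":[0,0,0],"gripper":0.2}
  ]
}}

```text
time_s: 10.25
tool_pos: [0.4861, 0.2004, 0.1654]
tool_rot: [-1.571, 0.0, -1.128]
ft_force: [-2.7, -1.1, -0.9]
opening: 0.326
```

```bash
python3 -c "
from h import *
plan([.485,.2005,.173],-64.6); st=ctrl.state();print(st['ft_force'],st['moment'])
f=ctrl.grab_frame('scene'); cv2.imwrite('pics/s8.png',cv2.resize(f['pixels'][150:320,140:320],None,fx=3,fy=3)[:,:,::-1])
plan([.485,.2005,.173],-64.6)"
```

```text
pos [0.4861 0.2004 0.1654] rpy [-89.99   0.   -64.62] open 0.326 t 10.25
tool offset cm total [-0.06 -0.76 -0.1 ] rows 1 each [-0.06 -0.76 -0.1 ]
angular rotvec tool [-0.0003 -0.0004 -0.    ]
[-2.68024467 -1.14082477 -0.87090157] [-0.1086409   0.65288562  0.0161074 ]
pos [0.4861 0.2004 0.1654] rpy [-89.98   0.   -64.62] open 0.333 t 10.3
tool offset cm total [-0.06 -0.76 -0.1 ] rows 1 each [-0.06 -0.76 -0.1 ]
angular rotvec tool [-0.0003 -0.0003 -0.    ]
```

View pics/s8.png

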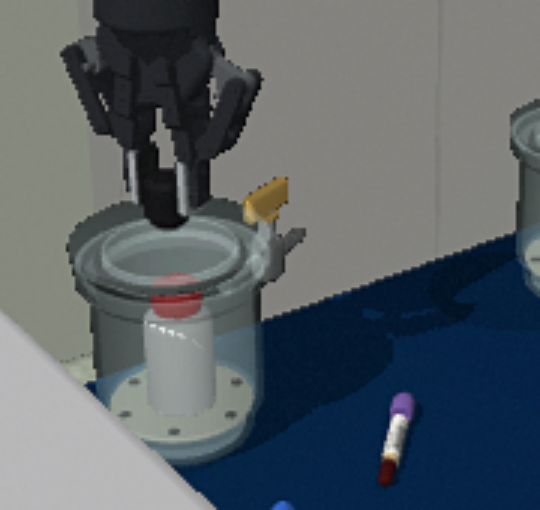

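Emit:
{"name": "carry_out", "arguments": {
  "rows": [
    {"angular":[0,0,0],"offset":[0,-0.1,0],"gripper":0.2},
    {"angular":[0,0,0],"offset":[0,-0.1,0],"gripper":0.2},
    {"angular":[0,0,0],"offset":[0,-0.1,0],"gripper":0.2},
    {"angular":[0,0,0],"offset":[0,-0.1,0],"gripper":0.2},
    {"angular":[0,0,0],"offset":[0,0,0],"gripper":0.2}
  ]
}}

```text
time_s: 10.8
tool_pos: [0.4865, 0.2006, 0.1692]
tool_rot: [-1.57, 0.0, -1.128]
ft_force: [1.0, 0.2, -2.9]
opening: 0.331
```

Emit:
{"name": "carry_out", "arguments": {
  "rows": [
    {"angular":[0,0,0],"offset":[0,-0.1,0],"gripper":0.2},
    {"angular":[0,0,0],"offset":[0,-0.1,0],"gripper":0.2},
    {"angular":[0,0,0],"offset":[0,-0.1,0],"gripper":0.2},
    {"angular":[0,0,0],"offset":[0,-0.1,0],"gripper":0.2},
    {"angular":[0,0,0],"offset":[0,0,0],"gripper":0.2}
  ]
}}

```text
time_s: 11.3
tool_pos: [0.4862, 0.2004, 0.1731]
tool_rot: [-1.571, -0.0, -1.128]
ft_force: [0.7, 0.3, -3.2]
opening: 0.331
```

```bash
python3 -c "
from h import *
plan([.485,.2005,.174],-64.6); st=ctrl.state();print(st['ft_force'],st['moment'])
f=ctrl.grab_frame('wrist'); cv2.imwrite('pics/w9.png',f['pixels'][:,:,::-1])
f=ctrl.grab_frame('scene'); cv2.imwrite('pics/s9.png',cv2.resize(f['pixels'][150:320,140:320],None,fx=3,fy=3)[:,:,::-1])
print(ctrl.state()['ft_force']);plan([.485,.2005,.174],-64.6)"
```

```text
pos [0.4862 0.2004 0.1731] rpy [-89.99  -0.   -64.62] open 0.331 t 11.3
tool offset cm total [-0.06 -0.09 -0.1 ] rows 1 each [-0.06 -0.09 -0.1 ]
angular rotvec tool [-0.0002 -0.0003  0.    ]
[ 0.73421663  0.32395388 -3.22060084] [0.01946583 0.01545821 0.01561009]
[-0.69705773 -0.28087335 -3.50102786]
pos [0.4861 0.2004 0.173 ] rpy [-90.     0.   -64.62] open 0.328 t 11.4
tool offset cm total [-0.06 -0.1  -0.1 ] rows 1 each [-0.06 -0.1  -0.1 ]
angular rotvec tool [-0.0001 -0.0003 -0.    ]
```

View pics/s9.png

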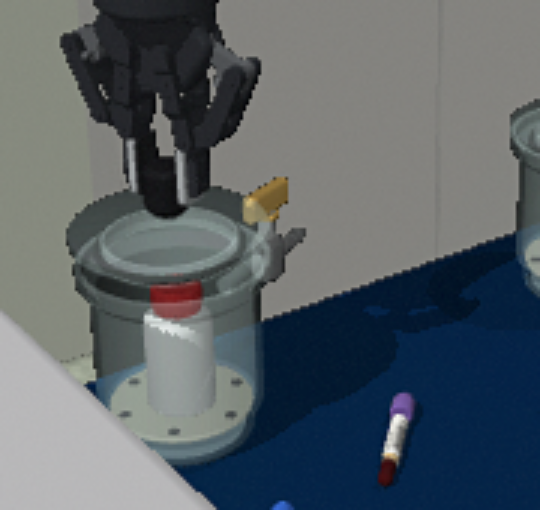

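View pics/w9.png

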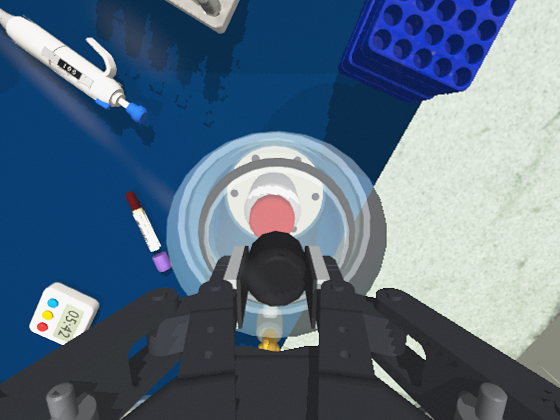

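Emit:
{"name": "carry_out", "arguments": {
  "rows": [
    {"angular":[0,0,0],"offset":[0,0,0],"gripper":0.2},
    {"angular":[0,0,0],"offset":[0,0,0],"gripper":0.2},
    {"angular":[0,0,0],"offset":[0,0,0],"gripper":0.2},
    {"angular":[0,0,0],"offset":[0,0,0],"gripper":0.2},
    {"angular":[0,0,0],"offset":[0,0,0],"gripper":0.2}
  ]
}}

```text
time_s: 11.9
tool_pos: [0.4861, 0.2004, 0.173]
tool_rot: [-1.571, 0.0, -1.128]
ft_force: [-0.3, -0.1, -3.6]
opening: 0.326
```

```bash
python3 -c "
from h import *
st=ctrl.state();print(st['tool_pos'],st['ft_force'],abs(st['qd']).max(),st['opening'])
f=ctrl.grab_frame('scene')
for z in (.165,.180): print('knob bottom px expected',z,proj(f,[.485,.2005,z-.0155]))
m=black(f)[205:240,180:215]; ys,xs=np.nonzero(m); print('lowest black row',ys.max()+205)
print(ctrl.job_done())"
```

```text
[0.48610478 0.20038499 0.17296437] [-0.34393253 -0.10144475 -3.5952349 ] 0.0015994798691791397 0.3258027399494303
knob bottom px expected 0.165 (np.float64(196.81825720208536), np.float64(225.38064111541541))
knob bottom px expected 0.18 (np.float64(196.3790801890213), np.float64(218.2857113570908))
lowest black row 222
the job is handed in; nothing more can be done
None
```

I turned the vent tap on the bottle's desiccator fully open, then lifted its lid by the knob. I handed the job in at about 12 s (limit 51 s), still holding the lid over the mouth; no verdict is reported.

- **Which jar:** The bottle was in the left jar. Its tap was shut, with the bar about 0.13 rad off straight across the nozzle. I never touched the dish jar, whose tap was already open.
- **Tap:** I turned the handle about 85° counter-clockwise. A wrist picture afterwards showed the bar in line with the nozzle.
- **Lifting:** I pulled up in steps of 0.5 to 1 mm. The highest pull I read was about 10 N, but readings came only every half second, so the actual peak was probably missed. When the seal let go, the lid was only about 5 mm up and did not fly.
- **Lid at hand-in:**
  - It was about 15 to 16 mm above the rim, going by how far the tool had risen.
  - The tool was level to within about 0.001 rad and about 1 mm from the knob position I measured before the lift.
  - The arm was at rest. The wrist force was 3.6 N downward, close to the lid's weight, so the lid appears clear of the jar.
- **Checks that disagreed:**
  - Height estimates for the knob and tap differed between camera pairs by up to about 12 mm. I used the ones that fitted the given dimensions.
  - The last scene picture, at about 1.8 mm per pixel, agreed only roughly with the lift. The knob's lowest dark row was 222, and I expected its centre line at 218 with the near edge a few rows lower.

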